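Refill a spray can at the sprung filling cradle

ROBOT

A 6-joint arm with a two-finger parallel gripper is mounted at the origin on the work surface; the furniture and walls round the work are solid. World frame = base frame: x ahead of the robot, y to its left, z up, the work surface at z = 0. Lengths are in mm, angles in rad, forces in N, time in s.
With the tool pointing down it reaches from about 275 to 750 mm from the base axis. Payload 10.2 kg.
Tool frame: the origin (TCP) lies midway between the tips of the shut fingers; the grasp point (between the pads) lies grip_depth behind it (grip_depth is the distance from the TCP to the grasp point, in mm); z points along the fingers, y is the line along which they close (so a half turn about z gives the same grasp; the last joint's range is limited). The gripper opens to 85 mm and grips with 20 to 120 N. Pads are 22 mm wide; open, the fingers measure 114 mm over their backs; the gripper's body (76 mm by 85 mm) begins 54 mm behind the grasp point. The pads swing forward as they close: fully open they stand 13 mm farther back than shut.
Start: joints at [-1.347, 0.313, 1.498, -0, 1.331, -0.223], TCP at [226.832, -473.475, 231.294] pointing down, gripper open.
Joint ranges: [-2.94, 2.94], [-0.97, 2.17], [0.19, 2.56], [-1.23, 4.37], [0.02, 3.11], [-2.88, 2.88]. Speed limits (rad/s): [2.39, 2.39, 3.01, 3.14, 3.14, 3.14].

INTERFACE

Orientations are given as a unit quaternion [w, x, y, z].
In Python, from rig import * gives the robot as it stands.
- The arm moves only by the tool servo_tool, never from a script. Its argument "commands" is a list of rows, each a list of 3 entries, a list of its own where there are three numbers: the gripper command: -1 is fully open, 1 is shut, values between are in proportion, then the shift along the tool's x, y, z in m, then the turn, a rotation vector about the tool's x, y, z in units of 6 degrees (1.0 is 6 degrees). In form: [[grip, [dx, dy, dz], [ax, ay, az]], ...]. A call has 1 to 10 rows; each row shifts and turns the commanded pose from where the row before left it, along the tool's axes as they then stand; what a row does not reach is not made up. A row lasts 1/12 s, in which the tool goes at most 41.7 mm and 7.16 degrees, less where a joint would pass 70% of its speed; a pose out of reach is approached as far as the arm can. A call is refused whole if a number of a shift passes 0.0417 or a number of a turn 1, either way. A call with a gripper value outside its range is refused whole. The fingers move at their own pace and stop on an object; "squeeze" is the grip in N (left out, the last holds). Time passes only in rows, so rows that do not move let the fingers close. It gives the time, the measured TCP pose, the force, the opening and the grip force at its end, in the units of the state.
- sense(): the state, without advancing time (a new reading comes with each control period).
- capture(name): name is "scene" or "side" or "wrist"; returns a dict with "pixels" (420x560x3 uint8, red, green, blue), "z_map" (420x560 float32, mm along the optical axis (not along the pixel's ray), 0 where there is no reading), "fx", "fy", "cx", "cy" (pixels), "rvec" (rotation vector, rad) and "tvec" (3), from world to camera coordinates, as OpenCV has them; the wrist camera has in their place "T_tool_cam" (4x4, takes a point from camera to tool coordinates, whose origin is the TCP and whose axes are the flange's). Camera axes: x right, y down, z forward; pixel columns grow to the right and rows downward; lengths in mm; the calibration is good to about 2 mm. A picture is of the moment at which its call begins: read the wrist's pose just before it.
- finish_job(): hands the job in; it is judged then, once.
The state is a dict: "time_s": time; "joints": joint angles; "dq": joint speeds; "tau": joint torques, N m; "eef_pos": TCP position; "ee_rot": TCP orientation; "force": force on the tool from outside, world axes, zero at the start; "wrist_torque": the same for the moment, N m; "grip_width": opening from 0.0 (shut) to 1.0 (fully open); "grip_force": force on a finger pad.
Only numpy, scipy, OpenCV 4.12 (cv2) and the standard library are available. Lean on these libraries where they do the work, as an engineer would, in place of code of your own. Each camera call takes 0.05 s, during which the arm holds its last target. There are 200 camera calls.

TASK

Give the blue spray can one refill at the filling station: first press the station's green button fully down and let it come back up, which draws one charge; then take the spray can by its body, set it upright in the sprung ring cradle and push it straight down until the cradle is at the bottom of its travel. Finish while still gripping the can and holding it pressed fully down, since the filling valve stays open only as long as it is held; leave the other things where they are.

Things in the scene. Friction and masses are not known exactly. Their poses are not given: they have to be found in the camera images.
- station: can refilling station: low blue housing 110 x 190 mm on plan (its x by its y), deck 34 mm above the table, on rubber feet; fixed in place for the job. Origin on the table under the middle of the housing, z up. The round ring cradle stands over the point x = 0, y = +36 mm, the green button over x = -26 mm, y = -62 mm; a flush gauge beside the button, a short air coupling sticks 25 mm out of its +y end
- cradle (a joint): how far the sprung ring cradle is pushed down, m: 0 = up, 0.025 = bottom stop. Vertical slide; the spring pushes up with about 6 N (net of the ring's weight) at the top, rising to about 15 N at the bottom, and lifts the cradle again whenever it is let go. The can's own weight is too little to push it down
- cradle_seat (a point): centre of the ledge inside the ring cradle on which the can's foot stands; 79 mm above the table with the cradle up, moves with it. Aluminium ring cup: bore 70 mm, 28 mm from the ledge to the rim, the top 8 mm of the bore flares out to 79 mm; flange 118 mm across under it. z up
- charge_button (a joint): travel of the green button, m: 0 = up, 0.006 = fully down; spring return, about 5 N at the bottom
- charge_button_top (a point): centre of the top face of the green button (28 mm across, in a black collar 44 mm across), facing up, 56 mm above the table when up; moves with it
- spray_can: blue spray can with a red cap, standing upright: round body 65 to 66 mm across and straight from 3 to 150 mm above the foot, then a shoulder, narrow cap up to 190 mm; 0.24 to 0.49 kg. Origin at the centre of its foot, z up along the can
- glue_bottle: white glue bottle with a grey pointed nozzle, 62 mm round, 186 mm high, standing; origin at the centre of its foot. Not to be used; one of the two stands on the robot's side of the long fence (110 mm high), the other just beyond it, either way round
- wax_tin: flat round tin, 71 mm across, 25 mm high, lying on the table by the long fence, to the right; bystander, origin at the centre of its underside
- tape_measure: yellow tape measure, 35 x 87 x 64 mm, standing on the table to the left; bystander, origin at the centre of its underside

How it is judged (in metres and radians):
On the way, in this order (a step that is already met when the one before it is completed fails the run):
1. the green button is pressed fully down (value of joint charge_button above 0.0048 m), for 0.05 s.
2. the green button has come back up, the cradle still not pressed down (value of joint charge_button below 0.0012 m and value of joint cradle below 0.015 m), for 0.1 s.
3. the spray can stands in the cradle and is pressed down to the bottom (value of joint cradle above 0.0215 m and distance between spray_can and cradle_seat below 0.006 m and contact force between the fingers and spray_can above 3 N), for 0.3 s.
At the end, for the whole second after the job is handed in: the can stands upright (within 0.1 rad) on the ledge (4 mm), centred within 5 mm; the cradle is held at least 21.5 of its 25 mm down by the can alone, the fingers holding the can (over 3 N) and not pushing on the ring; the can is still, the green button is up (value of joint cradle above 0.0215 m and horizontal distance between spray_can and cradle_seat below 0.005 m and z of spray_can in the frame of cradle_seat below 0.004 m and angle between spray_can's own z axis and vertical below 0.1 rad and linear speed of spray_can below 0.02 m/s and contact force between the fingers and spray_can above 3 N and contact force between spray_can and cradle above 5 N and contact force between each of the arm, the fingers and cradle below 2 N and value of joint charge_button below 0.0012 m); the arm keeps its last pose, push and grip.
It fails at once if the spray can is tipped over (angle between spray_can's own z axis and vertical above 0.6 rad).
It fails at once if the glue bottle is knocked or moved (distance of glue_bottle from where it was at the start of the episode above 0.03 m or angle between glue_bottle's own z axis and vertical above 0.5 rad).
It fails at once if the wax tin or the tape measure is moved (distance of any of wax_tin, tape_measure from where it was at the start of the episode above 0.03 m).
It also fails if it takes over 53 s, if anything falls off the work surface, if the arm or the gripper's body presses on something with over 40 N, if the wrist force passes 120 N, or if a joint passes its speed limit or range.

## Working session

There is one attempt and no reset: what is moved stays moved. The work goes in short steps, Python scripts to look and compute and a tool call to move; the robot and the scene stay as the last step left them, time stands still between calls to the robot, and variables do not carry over. Pictures are saved under pics/ and viewed, at most 10 in all, crops included, and the job is handed in when it is done.

Besides the shell and the picture viewer there is one more tool, called after "Call:" as name(argument=value, ...), one argument or row to a line, values as JSON. servo_tool: Moves the arm, as the interface text tells. Its arguments: {"type":"object","properties":{"commands":{"type":"array"},"squeeze":{"type":"number"}},"required":["commands"]}

```bash
mkdir -p pics; ls; cat > h.py <<'E'
from rig import *
import numpy as np, cv2
def cloud(name):
    s=sense(); c=capture(name); z=c["z_map"].astype(float)
    v,u=np.mgrid[0:420,0:560]
    P=np.stack([(u-c["cx"])/c["fx"]*z,(v-c["cy"])/c["fy"]*z,z],-1)
    if "rvec" in c:
        R=cv2.Rodrigues(np.array(c["rvec"],float))[0]; W=(P-np.array(c["tvec"]).ravel())@R
    else:
        T=np.array(c["T_tool_cam"]); P=P@T[:3,:3].T+T[:3,3]
        from scipy.spatial.transform import Rotation as Ro
        q=s["ee_rot"]; W=P@Ro.from_quat([q[1],q[2],q[3],q[0]]).as_matrix().T+np.array(s["eef_pos"])
    W[z==0]=np.nan
    return c,W
E
python3 - <<'E'
from h import *
s=sense();print(s)
ims=[]
for n in("scene","side"):
    c,W=cloud(n); np.savez(n+".npz",W=W,p=c["pixels"]); cv2.imwrite(f"pics/{n}.png",c["pixels"][:,:,::-1])
    R=cv2.Rodrigues(np.array(c["rvec"],float))[0];print(n,-R.T@np.array(c["tvec"]).ravel())
E
```

```text
pics
{'time_s': 0.0, 'joints': array([-1.34737917e+00,  3.13478193e-01,  1.49845624e+00, -2.99763210e-06,
        1.33097504e+00, -2.23394476e-01]), 'dq': array([-0.00023377,  0.000302  , -0.00052343,  0.00046981,  0.00277576,
        0.00087101]), 'tau': array([ 1.15571152e-04, -4.12265897e+01, -2.59742457e+01, -1.85445106e-04,
        4.20048207e-03, -1.51817716e-06]), 'eef_pos': array([ 226.78097487, -473.20737724,  230.71343208]), 'ee_rot': array([-6.58412105e-04,  9.75148250e-01,  2.21552378e-01, -1.46315222e-06]), 'force': array([0.38680701, 0.39791878, 0.07297918]), 'wrist_torque': array([-0.00535532, -0.05394853,  0.02645796]), 'grip_force': 0.0, 'grip_width': 1.0000060970060831}
scene [-174.88375445  727.55283825  947.2160758 ]
side [485.52380939 738.84211029 750.56761143]
```

View pics/scene.png

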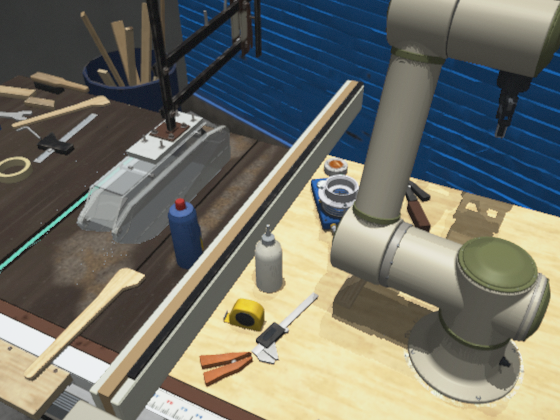

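View pics/side.png

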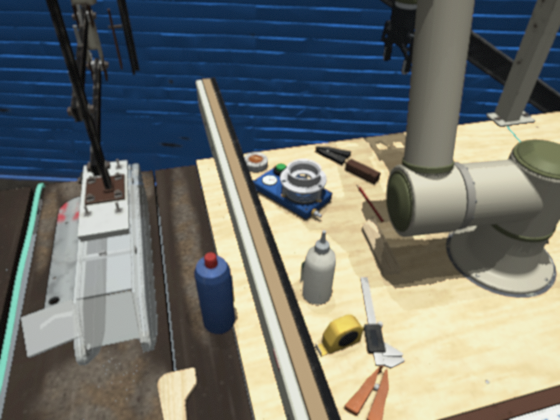

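Scene: the can (185,235) stands beyond the fence and the glue bottle (268,262) on the near side; the station ring is at (340,190). Side: can (215,292), ring (303,178), green button (280,168), wax tin (256,160), tape (340,333).

```bash
python3 - <<'E'
import numpy as np,cv2
from scipy.optimize import least_squares
def circ(P,r=None):
    P=P[:,:2]
    if r: f=lambda p:np.hypot(*(P-p[:2]).T)-r
    else: f=lambda p:np.hypot(*(P-p[:2]).T)-p[2]
    c=P.mean(0)
    q=least_squares(f,[*c,30] if not r else c,loss="soft_l1",f_scale=2)
    return q.x.round(1),np.median(abs(f(q.x))).round(2)
for n in("scene","side"):
    d=np.load(n+".npz");W=d["W"];p=d["p"];hsv=cv2.cvtColor(p,cv2.COLOR_RGB2HSV)
    box={"scene":(slice(195,275),slice(160,210)),"side":(slice(248,335),slice(190,240))}[n]
    w=W[box].reshape(-1,3);h=hsv[box].reshape(-1,3)
    m=(h[:,0]>100)&(h[:,0]<130)&(h[:,1]>100)&(w[:,2]>20)&(w[:,2]<145)
    q=w[m];med=np.median(q,0);q=q[np.hypot(*(q-med)[:,:2].T)<50]
    # push initial center away from camera
    cam=np.array([-175,728]) if n=="scene" else np.array([485,739])
    dirn=(med[:2]-cam)/np.linalg.norm(med[:2]-cam)
    f=lambda c:np.hypot(*(q[:,:2]-c).T)-32.75
    r=least_squares(f,med[:2]+dirn*28,loss="soft_l1",f_scale=2)
    print(n,"can",r.x.round(1),np.median(abs(r.fun)).round(2),len(q))
    red=(((hsv[...,0]<8)|(hsv[...,0]>172))&(hsv[...,1]>150))[box[0].start-10:box[0].start+30,box[1]]
    Wr=W[box[0].start-10:box[0].start+30,box[1]][red]; print(" cap",np.nanmedian(Wr,0),np.nanmax(Wr[:,2]) if len(Wr) else 0)
    g=(hsv[...,0]>50)&(hsv[...,0]<85)&(hsv[...,1]>120)&(W[...,2]>40)&(W[...,2]<70)&(W[...,1]<350)
    print(" green",g.sum(),np.nanmean(W[g],0))
    # station region
    bx={"scene":(slice(170,240),slice(305,362)),"side":(slice(155,220),slice(252,335))}[n]
    w=W[bx].reshape(-1,3)
    rim=w[(w[:,2]>101)&(w[:,2]<112)]; print(" rim",len(rim),circ(rim),rim.mean(0).round(1))
    dk=w[(w[:,2]>29)&(w[:,2]<39)]; print(" deck",len(dk),cv2.minAreaRect(dk[:,:2].astype(np.float32)))
    bb={"scene":(slice(232,292),slice(254,286)),"side":(slice(236,303),slice(300,336))}[n]
    w=W[bb].reshape(-1,3);w=w[(w[:,2]>20)&(w[:,2]<180)];print(" glue",np.median(w,0).round())
    # fence top
    vv={"scene":[(340,100),(250,215),(130,360)],"side":[(205,95),(245,210),(290,340)]}[n]
    for u,v in vv:
        print(" fence row",v,[W[v,u+k].round().tolist() for k in (-20,-10,0,10,20)])
E
```

```text
scene can [627.  227.7] 0.93 1024
 cap [621.33042997 232.46056695 185.46801728] 192.3181424497153
 green 0 [nan nan nan]
 rim 184 (array([ 466.6, -155.4,   40.5]), np.float64(1.71)) [ 472.3 -161.8  104.4]
 deck 459 ((520.351806640625, -179.3463134765625), (98.30744934082031, 234.28970336914062), 56.65835189819336)
 glue [417. 159.  93.]
 fence row 100 [[1343.0, -1114.0, -366.0], [1278.0, -1113.0, -341.0], [750.0, -496.0, 107.0], [735.0, -529.0, 100.0], [762.0, -624.0, 52.0]]
 fence row 215 [[688.0, 41.0, -9.0], [575.0, 99.0, 97.0], [551.0, 88.0, 105.0], [535.0, 71.0, 103.0], [544.0, 28.0, 71.0]]
 fence row 360 [[519.0, 520.0, -2.0], [434.0, 529.0, 96.0], [414.0, 519.0, 105.0], [399.0, 507.0, 108.0], [391.0, 492.0, 100.0]]
side can [625.2 224.2] 0.49 1307
 cap [623.97916957 232.49999102 188.61378305] 193.068871185053
 green 41 [ 529.4530037  -233.35652494   55.79594481]
 rim 558 (array([448.7, -51. , 131.9]), np.float64(9.31)) [520.9 -83.8 107.9]
 deck 920 ((520.844482421875, -201.35154724121094), (116.12338256835938, 263.6876220703125), 51.4685173034668)
 glue [432. 163. 101.]
 fence row 95 [[1014.0, -1123.0, -202.0], [965.0, -1115.0, -196.0], [784.0, -540.0, 100.0], [748.0, -517.0, 113.0], [828.0, -1123.0, -193.0]]
 fence row 210 [[662.0, -108.0, 4.0], [617.0, -2.0, 99.0], [593.0, 8.0, 108.0], [572.0, 4.0, 107.0], [560.0, -119.0, 1.0]]
 fence row 340 [[515.0, 313.0, 80.0], [497.0, 323.0, 98.0], [480.0, 328.0, 107.0], [464.0, 327.0, 107.0], [447.0, 327.0, 109.0]]<stdin>:25: RuntimeWarning: Mean of empty slice
```

Call:
servo_tool(
  commands=[
    [1, [0.03, -0.012, -0.01], [0, 0, 0]],
    [1, [0.035, -0.014, -0.01], [0, 0, 0]],
    [1, [0.035, -0.014, -0.01], [0, 0, 0]],
    [1, [0.035, -0.014, -0.01], [0, 0, 0]],
    [1, [0.035, -0.014, -0.01], [0, 0, 0]],
    [1, [0.035, -0.014, -0.01], [0, 0, 0]],
    [1, [0.035, -0.014, -0.01], [0, 0, 0]],
    [1, [0.035, -0.014, -0.01], [0, 0, 0]],
    [1, [0.03, -0.014, -0.01], [0, 0, 0]],
    [1, [0.0, 0, 0], [0, 0, 0]],
  ],
)

```text
time_s: 0.93
eef_pos: [451.2, -226.1, 323.0]
ee_rot: [0.001, 0.975, 0.224, 0.001]
force: [0.4, -0.4, 0.7]
grip_width: 0.002
grip_force: 0.0
```

```bash
python3 - <<'E'
from h import *
import rig
print([k for k in dir(rig) if k[0]!='_'], getattr(rig,"grip_depth",None))
s=sense();print(s["time_s"],s["eef_pos"],s["grip_width"])
c,W=cloud("wrist");np.savez("w1.npz",W=W,p=c["pixels"]);cv2.imwrite("pics/w1.png",c["pixels"][:,:,::-1]);print(c["T_tool_cam"])
E
```

```text
['PlanningError', 'capture', 'finish_job', 'grip_depth', 'sense'] 18.700000000000003
0.9333 [ 451.15694612 -226.08314815  322.95978913] 0.0019255252876425833
[[ 1.16711938e-03 -9.51068334e-01 -3.08978417e-01  7.82815273e+01]
 [ 9.99999285e-01  1.02926016e-03  6.09174596e-04  6.57315781e-01]
 [-2.61347494e-04 -3.08978907e-01  9.51068855e-01 -1.42767255e+02]
 [ 0.00000000e+00  0.00000000e+00  0.00000000e+00  1.00000000e+00]]
```

View pics/w1.png

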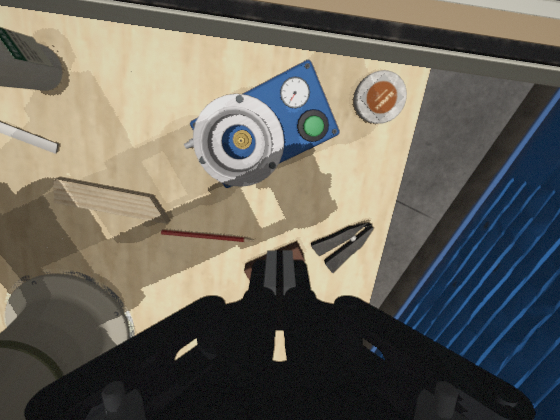

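Wrist view: green button at (314,124), ring centre near (241,141), wax tin at (381,97), well clear.

```bash
python3 - <<'E'
import numpy as np,cv2
from scipy.optimize import least_squares
d=np.load("w1.npz");W=d["W"];p=d["p"];hsv=cv2.cvtColor(p,cv2.COLOR_RGB2HSV)
g=(hsv[...,0]>45)&(hsv[...,0]<85)&(hsv[...,1]>120); g[:,:290]=0;g[:,340:]=0;g[160:]=0
print("btn",g.sum(),W[g].mean(0),np.median(W[g],0))
w=W[85:200,180:290].reshape(-1,3);rim=w[(w[:,2]>102)&(w[:,2]<113)]
f=lambda q:np.hypot(*(rim[:,:2]-q[:2]).T)-q[2]
r=least_squares(f,[*rim[:,:2].mean(0),42],loss="soft_l1",f_scale=2);print("rim",len(rim),r.x,abs(r.fun).mean(),np.median(rim[:,2]),np.hypot(*(rim[:,:2]-r.x[:2]).T).min())
fl=w[(w[:,2]>60)&(w[:,2]<80)];print("flange z",np.percentile(fl[:,2],[10,50,90]),len(fl))
b=W[g].mean(0)[:2]; v=b-r.x[:2]; print("dist",np.hypot(*v),"yaw",np.degrees(np.arctan2(v[1],v[0])-np.arctan2(-98,-26)))
dk=w=W[60:190,180:345].reshape(-1,3);dk=w[(w[:,2]>30)&(w[:,2]<38)];print(cv2.minAreaRect(dk[:,:2].astype(np.float32)))
E
```

```text
btn 64 [ 527.6433583  -241.05618961   55.70781448] [ 526.21948483 -241.56906036   55.18517573]
rim 1279 [ 467.04591693 -161.07382937   39.78690383] 1.7137139643015187 106.17155381512396 35.25360270043314
flange z [78.20060373 79.21329733 79.84954191] 2347
dist 100.34554225911177 yaw 52.007460373970034
((495.44329833984375, -183.33563232421875), (109.5414047241211, 188.91485595703125), 51.7065315246582)
```

Call:
servo_tool(
  commands=[
    [1, [0.02, 0.016, 0.03], [0, 0, 0]],
    [1, [0.021, 0.016, 0.03], [0, 0, 0]],
    [1, [0.0212, 0.0158, 0.03], [0, 0, 0]],
    [1, [0, 0, 0.04], [0, 0, 0]],
    [1, [0, 0, 0.04], [0, 0, 0]],
    [1, [0, 0, 0.04], [0, 0, 0]],
    [1, [0, 0, 0.03], [0, 0, 0]],
    [1, [0, 0, 0], [0, 0, 0]],
    [1, [0, 0, 0], [0, 0, 0]],
  ],
)

```text
time_s: 1.73
eef_pos: [524.2, -246.6, 80.7]
ee_rot: [-0.001, 0.975, 0.221, -0.001]
force: [-0.5, 0.5, 1.4]
grip_width: 0.003
grip_force: 0.0
```

Call:
servo_tool(
  commands=[
    [1, [0.0054, -0.0025, 0.01], [0, 0, 0]],
    [1, [0, 0, 0.009], [0, 0, 0]],
    [1, [0, 0, 0.003], [0, 0, 0]],
    [1, [0, 0, 0.003], [0, 0, 0]],
    [1, [0, 0, 0.003], [0, 0, 0]],
    [1, [0, 0, 0.002], [0, 0, 0]],
    [1, [0, 0, 0.001], [0, 0, 0]],
    [1, [0, 0, 0], [0, 0, 0]],
  ],
)

```text
time_s: 2.4
eef_pos: [529.1, -241.6, 50.6]
ee_rot: [0.0, 0.975, 0.222, 0.0]
force: [-1.0, 1.6, 4.0]
grip_width: 0.002
grip_force: 2.2
```

Call:
servo_tool(
  commands=[
    [1, [0, 0, 0.001], [0, 0, 0]],
    [1, [0, 0, 0.001], [0, 0, 0]],
    [1, [0, 0, 0.0005], [0, 0, 0]],
    [1, [0, 0, 0], [0, 0, 0]],
    [1, [0, 0, 0], [0, 0, 0]],
  ],
)

```text
time_s: 2.82
eef_pos: [529.2, -241.7, 49.8]
ee_rot: [0.001, 0.975, 0.222, 0.0]
force: [-5.8, 4.7, 19.2]
grip_width: 0.005
grip_force: 9.6
```

Call:
servo_tool(
  commands=[
    [1, [0, 0, -0.01], [0, 0, 0]],
    [1, [0, 0, -0.01], [0, 0, 0]],
    [1, [0, 0, -0.02], [0, 0, 0]],
    [-1, [0, 0, -0.04], [0, 0, 0]],
    [-1, [0, 0, -0.041], [0, 0, 0]],
    [-1, [0, 0, -0.041], [0, 0, 0]],
    [-1, [0, 0, -0.041], [0, 0, 0]],
    [-1, [0, 0, -0.041], [0, 0, 0]],
    [-1, [0, 0, -0.02], [0, 0, 0]],
  ],
)

```text
time_s: 3.57
eef_pos: [529.2, -241.8, 317.6]
ee_rot: [0.003, 0.975, 0.222, 0.002]
force: [0.2, 0.6, 0.2]
grip_width: 0.85
grip_force: 0.0
```

```bash
python3 - <<'E'
import numpy as np
for n in("scene","side"):
    W=np.load(n+".npz")["W"].reshape(-1,3);W=W[np.isfinite(W[:,0])]
    d=np.hypot(W[:,0]-626,W[:,1]-226)
    for a,b in((50,80),(80,110),(110,140),(140,180),(180,230),(230,300)):
        q=W[(d>a)&(d<b)&(W[:,2]>60)]
        if len(q): i=q[:,2].argmax();far=q[q[:,0]>600];print(n,a,b,q[i].round(), "beyond",far[far[:,2].argmax()].round() if len(far) else None)
E
```

```text
scene 50 80 [555. 190.  98.] beyond None
scene 80 110 [540. 162. 111.] beyond None
scene 110 140 [755. 273. 189.] beyond [755. 273. 189.]
scene 140 180 [793. 185. 205.] beyond [793. 185. 205.]
scene 180 230 [807. 141. 221.] beyond [807. 141. 221.]
scene 230 300 [848.  90. 542.] beyond [848.  90. 542.]
side 50 80 [549. 205. 101.] beyond None
side 80 110 [519. 205. 110.] beyond None
side 110 140 [764. 245. 190.] beyond [764. 245. 190.]
side 140 180 [793. 164. 206.] beyond [793. 164. 206.]
side 180 230 [809. 136. 224.] beyond [809. 136. 224.]
side 230 300 [849.  88. 553.] beyond [849.  88. 553.]
```

Call:
servo_tool(
  commands=[
    [-1, [0.024, -0.0315, 0], [0, 0, 0]],
    [-1, [0.024, -0.0315, 0], [0, 0, 0]],
    [-1, [0.024, -0.0315, 0], [0, 0, 0]],
    [-1, [0.024, -0.0315, 0], [0, 0, 0]],
    [-1, [0.024, -0.0315, 0], [0, 0, 0]],
    [-1, [0.024, -0.0315, 0], [0, 0, 0]],
    [-1, [0.024, -0.0315, 0], [0, 0, 0]],
    [-1, [0.024, -0.0315, 0], [0, 0, 0]],
    [-1, [0.024, -0.0315, 0], [0, 0, 0]],
    [-1, [0.024, -0.0315, 0], [0, 0, 0]],
  ],
)

```text
time_s: 4.4
eef_pos: [609.1, 148.2, 312.0]
ee_rot: [0.0, 0.975, 0.222, -0.0]
force: [-0.2, -0.5, 1.0]
grip_width: 1.002
grip_force: 0.0
```

Call:
servo_tool(
  commands=[
    [-1, [0.024, -0.0315, 0], [0, 0, 0]],
    [-1, [0.015, -0.02, 0], [0, 0, 0]],
    [-1, [0.0, -0.013, 0], [0, 0, 0]],
    [-1, [0, 0, 0], [0, 0, 0]],
    [-1, [0, 0, 0], [0, 0, 0]],
  ],
)

```text
time_s: 4.82
eef_pos: [616.2, 220.8, 312.0]
ee_rot: [0.0, 0.975, 0.222, -0.0]
force: [-0.3, -0.1, -0.8]
grip_width: 1.002
grip_force: 0.0
```

```bash
python3 - <<'E'
from h import *
s=sense();print(s["time_s"],s["eef_pos"],s["ee_rot"],s["joints"])
c,W=cloud("wrist");np.savez("w2.npz",W=W,p=c["pixels"]);cv2.imwrite("pics/w2.png",c["pixels"][:,:,::-1])
hsv=cv2.cvtColor(c["pixels"],cv2.COLOR_RGB2HSV)
red=((hsv[...,0]<8)|(hsv[...,0]>172))&(hsv[...,1]>130)&(abs(W[...,0]-626)<50)&(abs(W[...,1]-226)<50)&(W[...,2]>150)
q=W[red];print("cap",len(q),np.median(q,0),q.max(0),q.min(0)); t=q[q[:,2]>np.percentile(q[:,2],98)-3];print((t.max(0)+t.min(0))/2)
b=(hsv[...,0]>100)&(hsv[...,0]<130)&(hsv[...,1]>90)&(np.hypot(W[...,0]-626,W[...,1]-226)<55)&(W[...,2]>30)&(W[...,2]<146)
q=W[b];print("body",len(q))
if len(q)>50:
    from scipy.optimize import least_squares
    r=least_squares(lambda k:np.hypot(*(q[:,:2]-k).T)-32.75,[626,226],loss="soft_l1",f_scale=2);print(r.x,np.median(abs(r.fun)))
E
```

```text
4.8167 [616.20161406 220.84445538 312.01050335] [ 2.40719288e-04  9.75110677e-01  2.21718532e-01 -4.23113804e-05] [ 1.65708576e-01  5.91678954e-01  8.77008041e-01 -4.88071926e-04
  1.67296228e+00  1.28930210e+00]
cap 488 [628.26155219 225.67988706 189.31912127] [643.21599369 270.40567413 404.47413172] [581.45307661 181.78552155 171.53614943]
[612.33453515 226.09559784 296.49558086]
body 264
[624.90073467 223.96831471] 0.2557213580070439
```

View pics/w2.png

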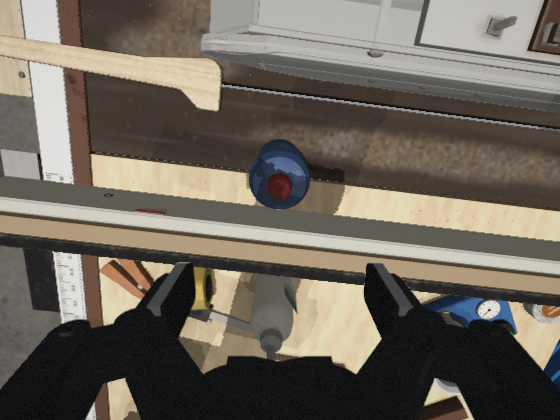

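The can's cap shows at (280,187) with its body above it; the fit gives (624.9, 224.0), agreeing with the side view.

Call:
servo_tool(
  commands=[
    [-1, [0.0093, 0.0009, 0.0], [0, 0, 0]],
    [-1, [0, 0, 0.03], [0, 0, 0]],
    [-1, [0, 0, 0.03], [0, 0, 0]],
    [-1, [0, 0, 0.03], [0, 0, 0]],
    [-1, [0, 0, 0.02], [0, 0, 0]],
    [-1, [0, 0, 0], [0, 0, 0]],
    [-1, [0, 0, 0], [0, 0, 0]],
  ],
)

```text
time_s: 5.45
eef_pos: [625.4, 223.0, 202.2]
ee_rot: [0.0, 0.975, 0.221, -0.0]
force: [-0.4, -0.4, 0.5]
grip_width: 0.998
grip_force: 0.0
```

Call:
servo_tool(
  commands=[
    [-1, [0.0, -0.001, 0.02], [0, 0, 0]],
    [-1, [0, 0, 0.02], [0, 0, 0]],
    [-1, [0, 0, 0.02], [0, 0, 0]],
    [-1, [0, 0, 0.01], [0, 0, 0]],
    [-1, [0, 0, 0.006], [0, 0, 0]],
    [-1, [0, 0, 0.004], [0, 0, 0]],
    [-1, [0, 0, 0], [0, 0, 0]],
    [-1, [0, 0, 0], [0, 0, 0]],
  ],
)

```text
time_s: 6.12
eef_pos: [625.4, 225.4, 123.1]
ee_rot: [0.0, 0.975, 0.222, 0.001]
force: [0.1, 0.2, 0.2]
grip_width: 0.999
grip_force: 0.0
```

Call:
servo_tool(
  commands=[
    [1, [0, 0, 0.001], [0, 0, 0]],
    [1, [0, 0, 0], [0, 0, 0]],
    [1, [0, 0, 0], [0, 0, 0]],
    [1, [0, 0, 0], [0, 0, 0]],
    [1, [0, 0, 0], [0, 0, 0]],
    [1, [0, 0, 0], [0, 0, 0]],
    [1, [0, 0, 0], [0, 0, 0]],
  ],
  squeeze=90,
)

```text
time_s: 6.7
eef_pos: [625.7, 225.6, 122.3]
ee_rot: [-0.0, 0.975, 0.222, 0.002]
force: [1.1, 0.1, 5.1]
grip_width: 0.727
grip_force: 99.2
```

Call:
servo_tool(
  commands=[
    [1, [0, 0, -0.008], [0, 0, 0]],
    [1, [0, 0, -0.016], [0, 0, 0]],
    [1, [0, 0, -0.02], [0, 0, 0]],
    [1, [0, 0, -0.022], [0, 0, 0]],
    [1, [0, 0, -0.022], [0, 0, 0]],
    [1, [0, 0, -0.022], [0, 0, 0]],
    [1, [0, 0, -0.022], [0, 0, 0]],
    [1, [0, 0, -0.018], [0, 0, 0]],
    [1, [0, 0, -0.01], [0, 0, 0]],
    [1, [0, 0, 0], [0, 0, 0]],
  ],
)

```text
time_s: 7.53
eef_pos: [625.1, 225.5, 282.7]
ee_rot: [0.0, 0.975, 0.222, 0.001]
force: [-0.1, 0.5, -4.8]
grip_width: 0.728
grip_force: 99.2
```

```bash
python3 - <<'E'
from h import *
from scipy.optimize import least_squares
s=sense();print(s["time_s"],s["eef_pos"],s["force"],s["grip_force"],s["grip_width"])
c,W=cloud("side");cv2.imwrite("pics/s2.png",c["pixels"][:,:,::-1])
hsv=cv2.cvtColor(c["pixels"],cv2.COLOR_RGB2HSV)
b=(hsv[...,0]>100)&(hsv[...,0]<130)&(hsv[...,1]>90)&(np.hypot(W[...,0]-626,W[...,1]-226)<60)&(W[...,2]>135)&(W[...,2]<290)
q=W[b];print(len(q),np.percentile(q[:,2],[1,99]))
# tilted cylinder fit: centre at foot + tilt
z0=q[:,2].min()
f=lambda k:np.hypot(q[:,0]-k[0]-k[2]*(q[:,2]-z0),q[:,1]-k[1]-k[3]*(q[:,2]-z0))-32.75
r=least_squares(f,[625,224,0,0],loss="soft_l1",f_scale=1.5);print(z0,r.x,np.median(abs(r.fun)))
E
```

```text
7.5333 [625.13530528 225.48511207 282.73313497] [-0.07400126  0.545608   -4.83136708] 99.20002520084381 0.728273402827687
1836 [167.01421428 288.18628349]
163.62321165853308 [6.24537600e+02 2.24104161e+02 8.37164177e-03 4.12990813e-03] 0.4818235734153582
```

View pics/s2.png

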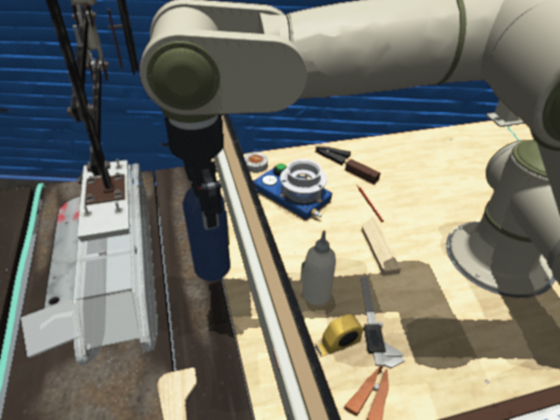

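The can hangs upright in the gripper at about (210,240), all else undisturbed.

Call:
servo_tool(
  commands=[
    [1, [-0.012, 0.01, 0], [0, 0, 0]],
    [1, [-0.022, 0.02, 0], [0, 0, 0]],
    [1, [-0.024, 0.022, 0], [0, 0, 0]],
    [1, [-0.024, 0.022, 0], [0, 0, 0]],
    [1, [-0.024, 0.022, 0], [0, 0, 0]],
    [1, [-0.024, 0.022, 0], [0, 0, 0]],
    [1, [-0.024, 0.022, 0], [0, 0, 0]],
    [1, [-0.024, 0.022, 0], [0, 0, 0]],
    [1, [-0.024, 0.022, 0], [0, 0, 0]],
    [1, [-0.024, 0.022, 0], [0, 0, 0]],
  ],
)

```text
time_s: 8.42
eef_pos: [508.5, -59.1, 279.1]
ee_rot: [-0.001, 0.975, 0.222, -0.001]
force: [0.3, 0.0, -4.4]
grip_width: 0.724
grip_force: 99.3
```

Call:
servo_tool(
  commands=[
    [1, [-0.024, 0.022, 0], [0, 0, 0]],
    [1, [-0.024, 0.022, 0], [0, 0, 0]],
    [1, [-0.02, 0.018, 0], [0, 0, 0]],
    [1, [-0.014, 0.011, 0], [0, 0, 0]],
    [1, [0, 0, 0], [0, 0, 0]],
    [1, [0, 0, 0], [0, 0, 0]],
    [1, [0, 0, 0], [0, 0, 0]],
  ],
)

```text
time_s: 9.0
eef_pos: [467.5, -158.6, 279.9]
ee_rot: [-0.001, 0.975, 0.222, -0.001]
force: [0.6, 0.1, -3.3]
grip_width: 0.728
grip_force: 99.5
```

```bash
cat > m.py <<'E'
from h import *
from scipy.optimize import least_squares
s=sense();e=s["eef_pos"];print(s["time_s"],e,s["force"],s["grip_force"])
c,W=cloud("side");cv2.imwrite("pics/s3.png",c["pixels"][:,:,::-1])
hsv=cv2.cvtColor(c["pixels"],cv2.COLOR_RGB2HSV)
b=(hsv[...,0]>100)&(hsv[...,0]<130)&(hsv[...,1]>90)&(np.hypot(W[...,0]-e[0],W[...,1]-e[1])<50)&(W[...,2]>e[2]-120)&(W[...,2]<e[2]+10)
q=W[b];z0=e[2]-122
f=lambda k:np.hypot(q[:,0]-k[0]-k[2]*(q[:,2]-z0),q[:,1]-k[1]-k[3]*(q[:,2]-z0))-32.75
r=least_squares(f,[e[0],e[1],0,0],loss="soft_l1",f_scale=1.5);print("can foot",len(q),r.x,np.median(abs(r.fun)))
fl=W[(abs(W[...,0]-467)<60)&(abs(W[...,1]+161)<60)&(W[...,2]>103)&(W[...,2]<111)]
g=lambda k:np.hypot(fl[:,0]-k[0],fl[:,1]-k[1])-38.8
r=least_squares(g,[467,-161],loss="soft_l1",f_scale=1.5);print("rim",len(fl),r.x,np.median(abs(r.fun)))
E
python3 m.py
```

```text
9.0 [ 467.47641396 -158.62976165  279.8764189 ] [ 0.6073948   0.10590649 -3.3088162 ] 99.45390902459621
can foot 1303 [ 4.66782907e+02 -1.60406269e+02  1.16354816e-02  6.43513447e-03] 0.8183527029111275
rim 210 [ 467.29757882 -159.06095506] 1.8627105950358853
```

View pics/s3.png

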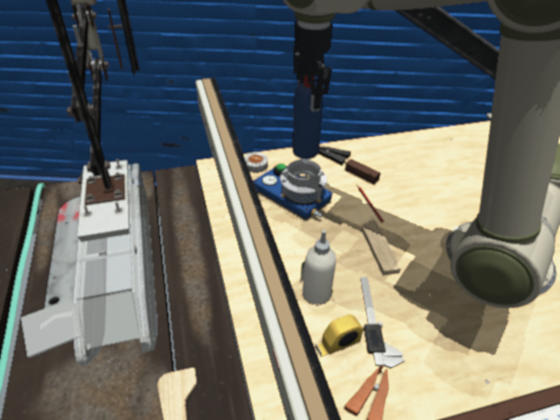

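The can (308,125) hangs over the ring (304,182), aligned within about 1 mm.

Call:
servo_tool(
  commands=[
    [1, [0, 0, 0.015], [0, 0, 0]],
    [1, [0, 0, 0.015], [0, 0, 0]],
    [1, [0, 0, 0.012], [0, 0, 0]],
    [1, [0, 0, 0.008], [0, 0, 0]],
    [1, [0, 0, 0.006], [0, 0, 0]],
    [1, [0, 0, 0.006], [0, 0, 0]],
    [1, [0, 0, 0.006], [0, 0, 0]],
    [1, [0, 0, 0.004], [0, 0, 0]],
    [1, [0, 0, 0], [0, 0, 0]],
  ],
)

```text
time_s: 9.8
eef_pos: [467.4, -159.1, 208.1]
ee_rot: [-0.0, 0.975, 0.222, -0.0]
force: [1.0, 0.1, -4.5]
grip_width: 0.724
grip_force: 99.6
```

Foot is at about z = 86, inside the bore with no side load. On down.

Call:
servo_tool(
  commands=[
    [1, [0, 0, 0.004], [0, 0, 0]],
    [1, [0, 0, 0.004], [0, 0, 0]],
    [1, [0, 0, 0.004], [0, 0, 0]],
    [1, [0, 0, 0.004], [0, 0, 0]],
    [1, [0, 0, 0.004], [0, 0, 0]],
    [1, [0, 0, 0.004], [0, 0, 0]],
    [1, [0, 0, 0.003], [0, 0, 0]],
    [1, [0, 0, 0], [0, 0, 0]],
    [1, [0, 0, 0], [0, 0, 0]],
  ],
)

```text
time_s: 10.55
eef_pos: [467.9, -159.6, 182.5]
ee_rot: [0.001, 0.975, 0.222, 0.0]
force: [-2.8, 0.7, 8.7]
grip_width: 0.726
grip_force: 100.9
```

Call:
servo_tool(
  commands=[
    [1, [0, 0, 0.003], [0, 0, 0]],
    [1, [0, 0, 0.002], [0, 0, 0]],
    [1, [0, 0, 0.002], [0, 0, 0]],
    [1, [0, 0, 0.001], [0, 0, 0]],
    [1, [0, 0, 0], [0, 0, 0]],
    [1, [0, 0, 0], [0, 0, 0]],
  ],
)

```text
time_s: 11.05
eef_pos: [468.2, -159.5, 176.7]
ee_rot: [0.001, 0.975, 0.222, 0.001]
force: [-7.4, 2.3, 26.9]
grip_width: 0.728
grip_force: 103.1
```

Call:
servo_tool(
  commands=[
    [1, [0, 0, 0.0005], [0, 0, 0]],
    [1, [0, 0, 0], [0, 0, 0]],
    [1, [0, 0, 0], [0, 0, 0]],
    [1, [0, 0, 0], [0, 0, 0]],
    [1, [0, 0, 0], [0, 0, 0]],
    [1, [0, 0, 0], [0, 0, 0]],
    [1, [0, 0, 0], [0, 0, 0]],
  ],
)

```text
time_s: 11.63
eef_pos: [468.2, -159.5, 176.7]
ee_rot: [0.001, 0.975, 0.222, 0.001]
force: [-8.5, 3.8, 30.8]
grip_width: 0.728
grip_force: 103.8
```

```bash
sed -i 's/>103/>79/;s/<111)\]/<87)]/;s/e\[2\]-120/e[2]-85/;s/s3.png/s4.png/' m.py; python3 m.py; python3 - <<'E'
from h import *
c,W=cloud("side")
q=W[150:220,260:335].reshape(-1,3);q=q[(np.hypot(q[:,0]-467,q[:,1]+161)<42)&(np.hypot(q[:,0]-467,q[:,1]+161)>35.5)&(q[:,2]>60)&(q[:,2]<115)]
print("rim z hist",np.histogram(q[:,2],bins=range(60,116,5)))
cv2.imwrite("pics/s4c.png",cv2.resize(c["pixels"][80:230,230:380,::-1],None,fx=4,fy=4,interpolation=2))
E
```

```text
11.6333 [ 468.24269578 -159.52716413  176.68910145] [-8.46786834  3.79834682 30.76218483] 103.77330264542252
can foot 729 [ 4.67867598e+02 -1.61875078e+02  7.97385490e-03  1.07948598e-02] 0.9374834072647786
rim 171 [ 466.88589459 -164.5999777 ] 3.677280013001436
rim z hist (array([42, 43, 43, 39, 47,  5,  2,  0,  0,  1,  0]), array([ 60,  65,  70,  75,  80,  85,  90,  95, 100, 105, 110, 115]))
```

View pics/s4c.png

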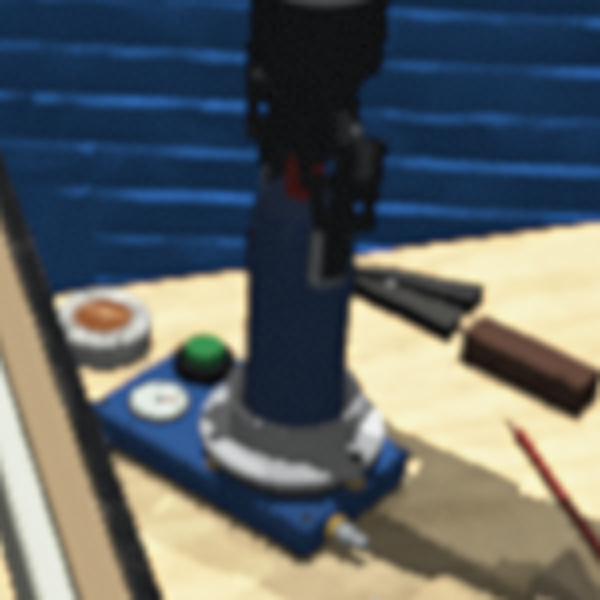

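The can (300,300 in the crop) stands upright in the ring. The rim is down at z ≈ 82, the bottom stop, and the button (205,350) is up. The can is centred to about 1 mm and held at 31 N.

```bash
python3 -c "
from rig import *
print(finish_job())"
```

```text
the job is handed in; nothing more can be done
None
```

I pressed the green button and let it come back up, then set the can in the cradle. I handed the job in at about 11.7 s with the can still gripped and held at the bottom stop under about 31 N; `finish_job()` returned no verdict.

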